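# Empty the offcut tray into the scrap tub and close it

### The job

Tip the tray of wood offcuts over the round scrap tub so that all five pieces go in, and stand the emptied tray back on the bench, right way up. Then put the lid on the tub and press it down, past the stiff rubber seal, until it is fully home and level. Leave the other things on the bench where they are.

Things in the scene. Friction and masses are not known exactly. Their poses are not given: they have to be found in the camera images.
- tray: aluminium tray, 170 mm long (x), 104 wide (y), about 0.3 kg, with a wooden carrying bar across; walls 40 mm high, 4 thick, floor 3 thick. Origin: centre of its underside, z up. Its -x end has no wall but a pouring lip: the last 32 mm of floor ramps up at 15 degrees. The pieces slide easily: they leave at a tilt of 30 to 40 degrees; 50 empties it
- tray_grip (a point): centre of the tray's carrying bar, 85 mm above the tray's underside. The bar runs along the tray's y, 96 mm between its two side uprights (4 mm thick, 26 mm wide along x), with a section of 18 mm (tray x) by 24 mm (z) and flat sides; 70 mm free height below it. Axes as the tray's
- tray_spout (a point): middle of the edge of the tray's pouring lip, at x = -87 mm, z = 11 mm in the tray's frame. Axes as the tray's
- offcut0: wood offcut in the tray, square block 30 x 26 x 24 mm, 16 g. Origin: centre of its underside
- offcut1: wood offcut in the tray, round stub 30 mm across, 22 mm tall, 16 g. Origin: centre of its underside
- offcut2: wood offcut in the tray, square block 28 x 28 x 20 mm, 16 g. Origin: centre of its underside
- offcut3: wood offcut in the tray, round stub 28 mm across, 26 mm tall, 16 g. Origin: centre of its underside
- offcut4: wood offcut in the tray, block 24 x 36 x 22 mm, 16 g. Origin: centre of its underside
- tub: round grey plastic scrap tub, fixed to the bench, open at the top: outer diameter 168 mm, inner diameter 156 mm, floor 6 mm thick, rim 120 mm above the bench. Origin: centre of its underside, z up
- tub_rim (a point): centre of the tub's mouth at the height of its rim, 120 mm above the bench
- seal (a joint): black rubber seal collar around the outside of the tub's rim, outer diameter 186 mm. At 0 its top stands 8 mm above the rim; the value grows as it is pushed down, to 0.008 m, flush with the rim. It takes about 9 N, more if fast, and stays where it is left; the lid's weight does not move it
- lid: round grey lid, 0.18 kg, flat on the bench at first. Origin: centre of its underside, z up. Plug 144 mm across at z = 0 to 14 mm (chamfered, enters the tub's mouth), disc 190 mm across at z = 14 to 22, round knob 32 mm across at z = 22 to 54. Its origin is 106 mm above the tub's origin when fully home (disc on the rim), 114 mm when it only rests on the raised seal
- wax_tin: low round steel tin, 60 mm across, 40 mm tall; not part of the job. Origin: on its underside
- sanding_block: cork sanding block 70 x 40 x 30 mm; not part of the job. Origin: on its underside
- blank: dark round wooden turning blank, 70 mm across, 50 mm tall; not part of the job. Origin: on its underside
- bowl: small turned wooden bowl, 100 mm across, 45 mm tall; not part of the job. Origin: on its underside
Not all that is in view belongs to the job. Of the things like the tray, leave any that is orange; of the rest the smaller one is meant. What is shaped like the offcut3 but blue is not meant.

How it is judged:
By the outcome, as a careful person would: the job done as asked, in the order asked, and still so for the second after the job is handed in, with the robot touching nothing.
It also fails if it takes over 72 s, if anything falls off the work surface, if the arm or the gripper's body presses on something with over 40 N, if the wrist force passes 120 N, or if a joint passes its speed limit or range.

### The arm

A 6-joint arm with a two-finger parallel gripper is mounted at the origin on the work surface. World frame = base frame: x ahead of the robot, y to its left, z up, the work surface at z = 0. Lengths are in m, angles in rad, forces in N, time in s.
With the tool pointing down it reaches from about 0.325 to 1 m from the base axis. Payload 5.1 kg.
Tool frame: the origin (TCP) lies on the centre line of the jaws, within the pads' length; the fingertips stand 8 mm ahead of it and the grasp point (between the pads) lies 11 mm behind it; z points along the fingers, y is the line along which they close (so a half turn about z gives the same grasp; the last joint's range is limited). The gripper opens to 85 mm and grips with 20 to 120 N. Pads are 22 mm wide; open, the fingers measure 114 mm over their backs; the gripper's body (76 mm by 85 mm) begins 54 mm behind the grasp point. The pads swing forward as they close: fully open they stand 13 mm farther back than shut.
Start: joints at [1.066, 0.124, 1.65, -0, 1.367, -0.083], TCP at [0.266, 0.593, 0.239] pointing down, gripper open.
Joint ranges: [-2.61, 2.61], [-1.02, 2.33], [0.03, 2.71], [-1.35, 4.49], [0.32, 2.68], [-2.91, 2.91]. Speed limits (rad/s): [2.57, 2.57, 3.14, 3.14, 3.14, 3.14].

### API

Orientations are given as a 3x3 rotation matrix whose columns are the frame's x, y, z axes.
In Python, from workcell import * gives the robot as it stands.
- The arm moves only by the tool apply_moves, never from a script. Its argument "deltas" is text: rows parted by semicolons, each of 5 numbers parted by spaces: the shift along the tool's x, y, z each as a share of 0.4 m, from -1 to 1, then the turn about the tool's z as a share of 90 degrees, from -1 to 1, then the gripper's target within -1 to 1 (shut at 1, half-way at 0, fully open at -1). A call has 1 to 8 rows; each row is the pose to reach, as a shift and turn from the pose commanded when the call began, along the tool's axes at that moment; what a row does not reach only later rows make up. A row lasts 1/8 s, in which the tool goes at most 62.5 mm and 10.7 degrees, less where a joint would pass 70% of its speed; a pose out of reach is approached as far as the arm can. A call with a number of a shift or a turn outside -1 to 1 is refused whole. A call with a gripper value outside its range is refused whole. The fingers move at their own pace and stop on an object; "force" is the grip in N (left out, the last holds). Time passes only in rows, so rows that repeat a pose let the fingers close. It gives the time, the measured TCP pose, the force, the opening and the grip force at its end, in the units of the state.
- read_state(): the state, without advancing time (a new reading comes with each control period).
- read_camera(name): name is "scene" or "top" or "wrist"; returns a dict with "img" (400x640x3 uint8, red, green, blue), "fov_y" (degrees; the focal length in pixels is half the picture's height over the tangent of half this angle, whatever the lens; pixels are square), "cx", "cy" (the principal point, pixels), "rvec" (rotation vector, rad) and "tvec" (3), from world to camera coordinates, as OpenCV has them; the wrist camera has in their place "hand_eye" (4x4, takes a point from camera to tool coordinates, whose origin is the TCP and whose axes are the flange's). Camera axes: x right, y down, z forward; pixel columns grow to the right and rows downward; lengths in m; the calibration is good to about 2 mm. A picture is of the moment at which its call begins: read the wrist's pose just before it. There is no depth.
- sign_off(): hands the job in; it is judged then, once.
The state is a dict: "t": time; "joint_pos": joint angles; "joint_vel": joint speeds; "tau": joint torques, N m; "ee_pos": TCP position; "tool_rot": TCP orientation; "wrist_force": force on the tool from outside, world axes, zero at the start; "ft_torque": the same for the moment, N m; "grip_width": opening from 0.0 (shut) to 1.0 (fully open); "grip_force": force on a finger pad.
Only numpy, scipy, OpenCV 4.12 (cv2) and the standard library are available. Lean on these libraries where they do the work, as an engineer would, in place of code of your own. Each camera call takes 0.05 s, during which the arm holds its last target. There are 200 camera calls.

## Working session

There is one attempt and no reset: what is moved stays moved. The work goes in short steps, Python scripts to look and compute and a tool call to move; the robot and the scene stay as the last step left them, time stands still between calls to the robot, and variables do not carry over. Pictures are saved under pics/ and viewed, at most 10 in all, crops included, and the job is handed in when it is done.

Besides the shell and the picture viewer there is one more tool, called after ">>>" in YAML: its name, and indented under it one key for each argument. apply_moves: Moves the arm, as the interface text tells. Its arguments: {"type":"object","properties":{"deltas":{"type":"string"},"force":{"type":"number"}},"required":["deltas"]}

```bash
mkdir -p pics; ls; python3 - <<'E'
from workcell import *
import cv2,numpy as np
for n in("scene","top"):
    c=read_camera(n); cv2.imwrite(f"pics/{n}0.png",c["img"][:,:,::-1]); np.savez(f"{n}0.npz",**c)
    print(n,c["fov_y"],c["cx"],c["cy"],c["rvec"],c["tvec"],[k for k in c])
s=read_state();print(s)
E
```

```text
pics
scene 53.25420399796117 323.2630792398119 206.56140143674585 [ 2.08264966  0.77195189 -0.38203439] [-0.32608172 -0.08481229  1.23863985] ['img', 'fov_y', 'cx', 'cy', 'rvec', 'tvec']
top 53.70667777170259 324.3670351262319 197.3302373317361 [ 2.14945847 -2.06691988  0.23008084] [-0.02144153  0.46848625  1.10524336] ['img', 'fov_y', 'cx', 'cy', 'rvec', 'tvec']
{'t': 0.1, 'joint_pos': array([ 1.06642364e+00,  1.24465516e-01,  1.65154603e+00, -4.93485305e-06,
        1.36748590e+00, -8.25931076e-02]), 'joint_vel': array([-0.00135643, -0.00072247, -0.00325701, -0.00112032,  0.00057939,
       -0.0012254 ]), 'tau': array([ 2.24538226e-04, -4.24937046e+01, -3.66651893e+01, -7.37452910e-05,
        4.02216407e-03,  2.58145701e-05]), 'ee_pos': array([0.26586382, 0.59255383, 0.23815426]), 'tool_rot': array([[-9.12362194e-01,  4.09382935e-01, -9.16273380e-04],
       [ 4.09383932e-01,  9.12360678e-01, -1.66993543e-03],
       [ 1.52328732e-04, -1.89869356e-03, -9.99998186e-01]]), 'wrist_force': array([-1.50111827,  0.4576988 , -0.11841737]), 'ft_torque': array([0.01413016, 0.09099039, 0.02807913]), 'grip_force': 0.0, 'grip_width': 0.9964776600353475}
```

View pics/scene0.png

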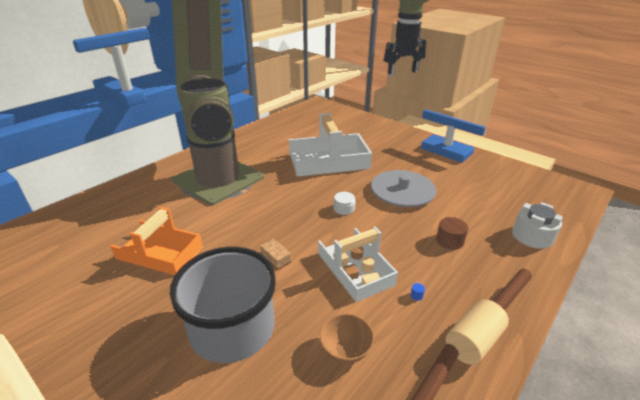

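View pics/top0.png

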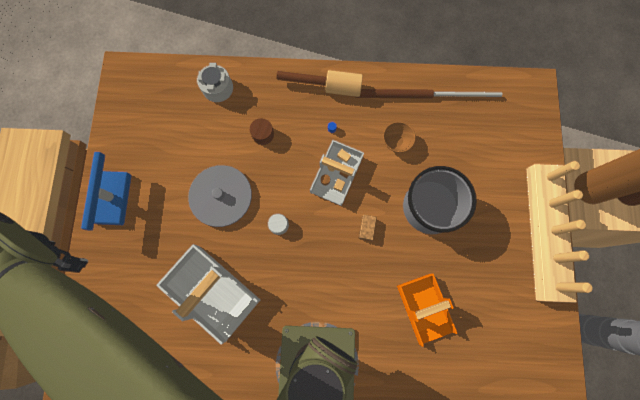

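The scene view shows the small grey tray with offcuts at (357,262), the tub at (225,300) and the lid at (403,188). In the top view they are at (337,172), (440,198) and (220,196). The orange tray and the larger, empty grey tray are decoys.

```bash
cat > h.py <<'E'
import numpy as np,cv2
def K(c):
    f=200/np.tan(np.radians(float(c["fov_y"]))/2); return np.array([[f,0,float(c["cx"])],[0,f,float(c["cy"])],[0,0,1]])
def ray(c,uv):
    R=cv2.Rodrigues(np.array(c["rvec"]))[0]; o=-R.T@np.array(c["tvec"])
    p=cv2.undistortPoints(np.array([[uv]],float),K(c),None)[0,0]
    return o,R.T@np.array([*p,1])
def plane(c,uv,z):
    o,d=ray(c,uv); return (o+d*(z-o[2])/d[2])
def proj(c,P):
    return cv2.projectPoints(np.array(P,float).reshape(-1,3),np.array(c["rvec"]),np.array(c["tvec"]),K(c),None)[0][:,0]
E
python3 - <<'E'
from h import *
T=dict(np.load("top0.npz"));S=dict(np.load("scene0.npz"))
print("cam",ray(T,(0,0))[0],ray(S,(0,0))[0])
def crop(c,x,y,w,h,k): return cv2.resize(c["img"][y:y+h,x:x+w,::-1],None,fx=k,fy=k,interpolation=cv2.INTER_CUBIC)
a=crop(T,300,130,75,85,5);b=crop(S,310,220,95,85,5)
cv2.imwrite("pics/crop.png",np.hstack([a[:425],b[:425,:420]]))
# dark seal ring in top, gray lid disc
hsv=cv2.cvtColor(T["img"],cv2.COLOR_RGB2HSV)
m=((hsv[...,1]<70)).astype(np.uint8)
n,l,st,ce=cv2.connectedComponentsWithStats(m)
for i in range(1,n):
    if st[i,4]>150: print(st[i],ce[i])
for nm,uvs,z in(("lid",[(189,197),(251,197),(220,166),(220,227)],.022),("knob",[(216,192)],.054),("tub",[(404,200),(476,200),(440,166),(440,235)],.128)):
    print(nm,[plane(T,u,z).round(3) for u in uvs])
print("bar",plane(T,(322,157),.097),plane(T,(352,171),.097))
E
```

```text
cam [ 0.22192299 -0.00562371  1.17992397] [ 0.92661508 -0.59667466  0.65811468]
[    0     0   640   150 52298] [327.66010172  48.22268538]
[ 197   63   36   39 1028] [214.73929961  82.62159533]
[434  92  68   5 307] [469.1009772   93.78501629]
[ 310  140   54   66 1436] [335.8781337  173.58704735]
[ 189  166   63   61 3047] [219.66097801 195.66557269]
[ 403  166   73   68 3812] [439.24711438 200.48137461]
[   0  213   88   59 1011] [ 47.88625124 250.31355094]
[268 214  21  21 345] [277.83768116 223.83478261]
[ 573  243   67  157 8890] [610.56591676 321.31327334]
[ 157  244  103  100 4720] [208.71059322 293.59216102]
[ 80 286  28  34 162] [ 94.45061728 304.17901235]
[276 336  34  47 584] [289.93835616 354.40068493]
[317 337  42  39 328] [342.7652439  354.57317073]
[ 284  364   71   36 1770] [316.6180791  384.42937853]
[  0 381  44  19 560] [ 22.975      392.67321429]
lid [array([0.46 , 0.402, 0.022]), array([0.467, 0.217, 0.022]), array([0.56 , 0.319, 0.022]), array([0.374, 0.301, 0.022])]
knob [array([0.472, 0.314, 0.054])]
tub [array([ 0.453, -0.22 ,  0.128]), array([ 0.461, -0.417,  0.128]), array([ 0.554, -0.321,  0.128]), array([ 0.361, -0.316,  0.128])]
bar [0.57697272 0.00815312 0.097     ] [ 0.53870449 -0.07890787  0.097     ]
```

View pics/crop.png

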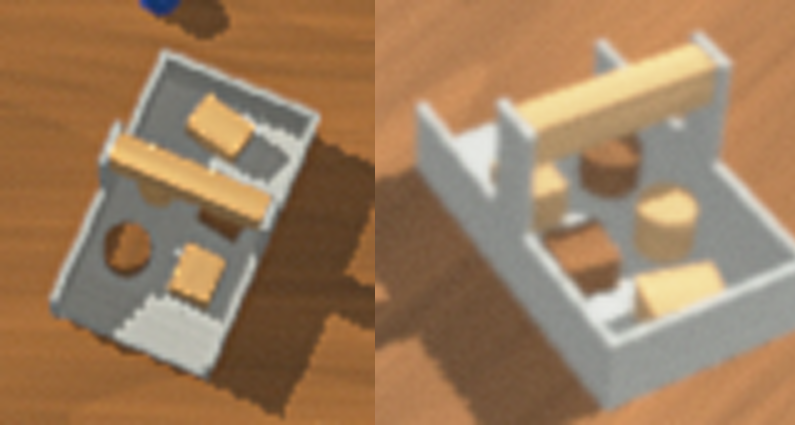

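The crop shows the lip (open end) at the lower left of the top view, facing the robot. The bar runs from (322,157) to (352,171), and the rear-end block leaves space beside the right (-y) wall. The tool only turns about its vertical axis, so I can't tip the tray by holding the bar. I'll pinch the -y side wall near the rear instead. Its pinch axis is the tray's y axis, so the tray can swing lip-down with the tub rim supporting it.

>>> apply_moves:
  deltas: "-0.72 -0.628 0 0 0.4;-0.72 -0.628 0 0 0.4;-0.72 -0.628 0 0 0.4;-0.72 -0.628 0 0 0.4;-0.72 -0.628 0 0 0.4;-0.72 -0.628 0 0 0.4;-0.72 -0.628 0 0 0.4"
  force: 20

```text
t: 0.98
ee_pos: [0.427, 0.2428, 0.2389]
tool_rot: [[-0.91, 0.414, -0.0], [0.414, 0.91, -0.001], [-0.0, -0.001, -1.0]]
wrist_force: [-0.3, 0.2, -0.2]
grip_width: 0.301
grip_force: 0.0
```

>>> apply_moves:
  deltas: "-0.72 -0.628 0 0 0.4;-0.72 -0.628 0 0 0.4;-0.72 -0.628 0 0 0.4;-0.72 -0.628 0 0 0.4;-0.72 -0.628 0 0 0.4;-0.72 -0.628 0 0 0.4;-0.72 -0.628 0 0 0.4;-0.72 -0.628 0 0 0.4"

```text
t: 1.98
ee_pos: [0.5859, -0.1006, 0.2386]
tool_rot: [[-0.912, 0.409, -0.001], [0.409, 0.912, 0.001], [0.002, 0.0, -1.0]]
wrist_force: [-0.3, -0.0, -0.0]
grip_width: 0.298
grip_force: 0.0
```

```bash
cat >> h.py <<'E'
def wcam(c,s):
    H=np.eye(4);H[:3,:3]=s["tool_rot"];H[:3,3]=s["ee_pos"]
    W=np.linalg.inv(H@np.array(c["hand_eye"])); c=dict(c)
    c["rvec"]=cv2.Rodrigues(W[:3,:3])[0].ravel();c["tvec"]=W[:3,3];return c
E
python3 - <<'E'
from workcell import *
from h import *
s=read_state();c=wcam(read_camera("wrist"),s);np.savez("w1.npz",**c)
print(s["t"],s["ee_pos"],s["tool_rot"].round(3),s["grip_width"],s["joint_pos"].round(2))
im=c["img"][:,:,::-1].copy()
cv2.imwrite("pics/w1.png",im)
g=proj(c,[[.558,-.035,.097],s["ee_pos"]+[0,0,-.2]]);print(g)
E
```

```text
1.975 [ 0.58592047 -0.10059685  0.23858055] [[-0.912  0.409 -0.001]
 [ 0.409  0.912  0.001]
 [ 0.002  0.    -1.   ]] 0.2980573863459646 [-0.26  0.    1.78  0.    1.36 -1.41]
[[380.76718502 128.91612826]
 [317.70475652 181.1342071 ]]
```

View pics/w1.png

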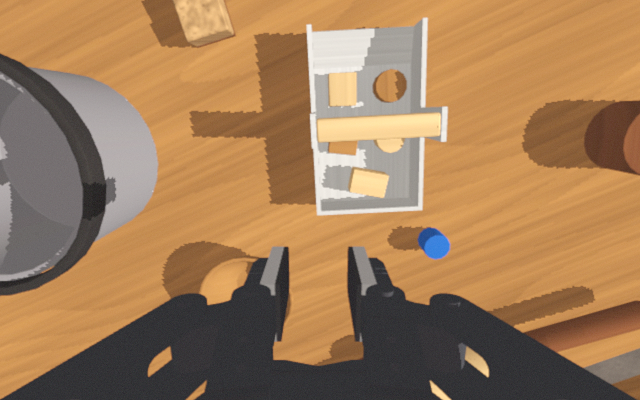

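The wrist view shows the tray upright in the frame: lip at the top, rear wall from (318,213) to (422,208), and bar from (317,128) to (441,124). The left (-y) wall's rear section is clear from y≈165 to 205.

```bash
python3 - <<'E'
from h import *
c=dict(np.load("w1.npz"))
for n,u,z in(("RL",(318,213),.04),("RR",(422,208),.04),("FL",(308,26),.04),("FR",(426,20),.04),("barL",(318,128),.097),("barR",(440,124),.097),("up L",(313,116),.1),("upL2",(317,144),.1),("blockL",(350,190),.022),("blockR",(389,175),.022)):
    print(n,plane(c,u,z).round(4))
RL,RR,FL,FR=[plane(c,u,.04)[:2] for u in((318,213),(422,208),(308,26),(426,20))]
print("w",np.linalg.norm(RL-RR),np.linalg.norm(FL-FR),"l",np.linalg.norm(RL-FL),np.linalg.norm(RR-FR))
print("c",(RL+RR+FL+FR)/4)
d=RL-FL+RR-FR;y=RR-RL+FR-FL
print("yaw",np.degrees(np.arctan2(d[1],d[0])),np.degrees(np.arctan2(-y[0],y[1])))
E
```

```text
RL [ 0.6149 -0.1133  0.04  ]
RR [ 0.6522 -0.018   0.04  ]
FL [ 0.4583 -0.0524  0.04  ]
FR [0.4955 0.0419 0.04  ]
barL [ 0.5376 -0.0786  0.097 ]
barR [0.5731 0.0076 0.097 ]
up L [ 0.5279 -0.0784  0.1   ]
upL2 [ 0.5481 -0.0842  0.1   ]
blockL [ 0.6108 -0.0756  0.022 ]
blockR [ 0.6127 -0.0337  0.022 ]
w 0.10232352748849963 0.10136701861170987 l 0.16810772736904622 0.16772379581869928
c [ 0.5552118  -0.03545911]
yaw -21.082184328441727 -21.43003626213564
```

>>> apply_moves:
  deltas: "-0.01 0 0.15 -0.032 0.4;-0.01 0 0.3 -0.032 0.4;-0.01 0 0.4 -0.032 0.4;-0.01 0 0.45 -0.032 0.4;-0.01 0 0.48 -0.032 0.4;-0.01 0 0.50 -0.032 0.4;-0.01 0 0.51 -0.032 0.4;-0.01 0 0.51 -0.032 0.4"

```text
t: 3.02
ee_pos: [0.5901, -0.103, 0.036]
tool_rot: [[-0.932, 0.363, 0.001], [0.363, 0.932, -0.0], [-0.001, 0.0, -1.0]]
wrist_force: [-0.7, 0.3, 0.6]
grip_width: 0.301
grip_force: 0.0
```

>>> apply_moves:
  deltas: "0 0 0 0 0.7;0 0 0 0 1;0 0 0 0 1;0 0 0 0 1;0 0 0 0 1;0 0 0 0 1"
  force: 100

```text
t: 3.78
ee_pos: [0.5901, -0.1031, 0.0362]
tool_rot: [[-0.932, 0.363, 0.001], [0.363, 0.932, -0.0], [-0.001, -0.0, -1.0]]
wrist_force: [-1.5, 0.1, 5.3]
grip_width: 0.021
grip_force: 75.0
```

>>> apply_moves:
  deltas: "0 0 -0.02 0 1;0 0 -0.05 0 1;0 0 -0.1 0 1;0 0 -0.15 0 1;0 0 -0.15 0 1"

```text
t: 4.4
ee_pos: [0.5917, -0.1034, 0.0989]
tool_rot: [[-0.932, 0.363, 0.006], [0.363, 0.932, -0.002], [-0.006, 0.001, -1.0]]
wrist_force: [0.6, 0.1, -4.4]
grip_width: 0.018
grip_force: 74.4
```

```bash
python3 - <<'E'
from workcell import *
from h import *
s=read_state();w=read_camera("wrist");c=read_camera("scene")
print(s["ee_pos"],s["wrist_force"],s["ft_torque"],s["grip_width"],s["grip_force"])
a=w["img"][:,:,::-1];b=c["img"][120:320,230:480,::-1]
cv2.imwrite("pics/l1.png",np.hstack([cv2.resize(a,(480,300)),cv2.resize(b,(320,256),interpolation=3)[:300].copy() if 0 else cv2.copyMakeBorder(cv2.resize(b,(320,256)),0,44,0,0,0)]))
E
```

```text
[ 0.59174432 -0.10337303  0.09891704] [ 0.55072748  0.08932126 -4.43818967] [-0.34189798 -0.11888936 -0.02731213] 0.018482046381365237 74.41347884014249
```

View pics/l1.png

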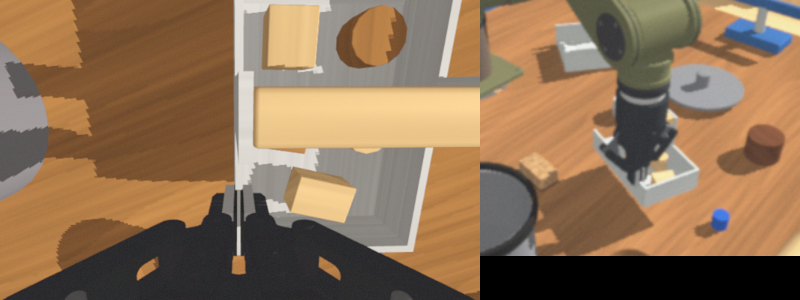

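The lift worked: the tray is held level by its side wall with all five pieces aboard. Next I carry it to the far side of the tub.

>>> apply_moves:
  deltas: "0 0 -0.05 0 1;0 0 -0.12 0 1;0 0 -0.2 0 1;0 0 -0.28 0 1;0 0 -0.34 0 1;0 0 -0.36 0 1;-0.01 -0.02 -0.36 0 1;-0.03 -0.06 -0.36 0 1"

```text
t: 5.5
ee_pos: [0.5914, -0.1299, 0.2376]
tool_rot: [[-0.932, 0.362, -0.003], [0.362, 0.932, 0.001], [0.003, -0.0, -1.0]]
wrist_force: [0.0, -0.5, -4.4]
grip_width: 0.018
grip_force: 74.3
```

>>> apply_moves:
  deltas: "-0.03 -0.06 0 0 1;-0.07 -0.14 0 0 1;-0.11 -0.24 0 0 1;-0.15 -0.34 0 0 1;-0.2 -0.44 0 0 1;-0.24 -0.54 0 0 1;-0.28 -0.62 0 0 1;-0.31 -0.68 0 0 1"

```text
t: 6.5
ee_pos: [0.6076, -0.4308, 0.2367]
tool_rot: [[-0.931, 0.365, -0.002], [0.365, 0.931, 0.002], [0.003, 0.001, -1.0]]
wrist_force: [0.1, 0.9, -4.8]
grip_width: 0.018
grip_force: 74.4
```

```bash
python3 - <<'E'
from workcell import *
from h import *
s=read_state();c=read_camera("scene");t=read_camera("top")
print(s["t"],s["ee_pos"],s["tool_rot"].round(3),s["wrist_force"],s["ft_torque"],s["grip_width"],s["joint_pos"].round(2))
b=c["img"][60:400,60:460,::-1];a=t["img"][100:300,380:580,::-1]
cv2.imwrite("pics/l2.png",np.hstack([b,cv2.resize(a,(340,340))]))
E
```

```text
6.5 [ 0.60757738 -0.43081852  0.23669044] [[-0.931  0.365 -0.002]
 [ 0.365  0.931  0.002]
 [ 0.003  0.001 -1.   ]] [ 0.09036622  0.91167122 -4.77487998] [-0.29783462 -0.13698201  0.00739524] 0.018375626152184063 [-0.69  0.33  1.41 -0.    1.4  -1.89]
```

View pics/l2.png

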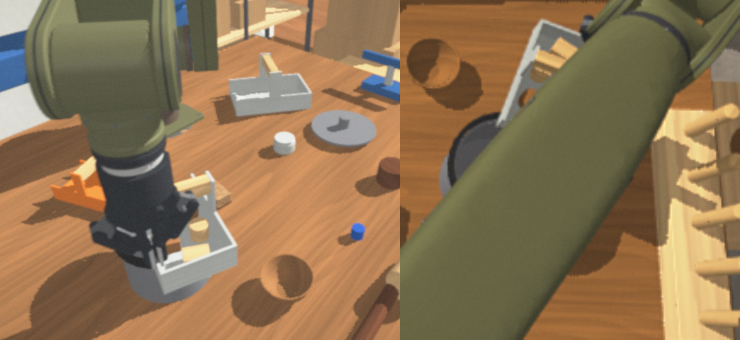

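>>> apply_moves:
  deltas: "0 0 0.05 0 1;0 0 0.1 0 1;0 0 0.14 0 1;0 0 0.155 0 1;0 0 0.155 0 1"

```text
t: 7.22
ee_pos: [0.6088, -0.4275, 0.1766]
tool_rot: [[-0.932, 0.363, -0.001], [0.363, 0.932, 0.001], [0.001, 0.0, -1.0]]
wrist_force: [0.2, -0.1, -3.8]
grip_width: 0.018
grip_force: 74.5
```

>>> apply_moves:
  deltas: "0 0 0 0 1;0 0 0 0 1"
  force: 50

```text
t: 7.48
ee_pos: [0.6093, -0.4283, 0.1787]
tool_rot: [[-0.932, 0.363, 0.002], [0.363, 0.932, -0.001], [-0.002, -0.001, -1.0]]
wrist_force: [0.1, 0.1, -4.7]
grip_width: 0.019
grip_force: 74.5
```

>>> apply_moves:
  deltas: "0 0 0 0 1;0 0 0 0 1"
  force: 30

```text
t: 7.72
ee_pos: [0.6089, -0.4281, 0.1776]
tool_rot: [[-0.932, 0.363, 0.0], [0.363, 0.932, -0.0], [-0.0, -0.0, -1.0]]
wrist_force: [0.9, -0.8, -4.5]
grip_width: 0.018
grip_force: 74.5
```

```bash
python3 - <<'E'
from workcell import *
from h import *
s=read_state();c=read_camera("wrist");t=read_camera("scene")
print(s["t"],s["ee_pos"],s["wrist_force"],s["ft_torque"],s["grip_width"],s["grip_force"])
b=c["img"][...,::-1];a=t["img"][150:400,130:380,::-1]
cv2.imwrite("pics/l3.png",np.hstack([cv2.resize(b,(480,300)),cv2.resize(a,(300,300))]))
E
```

```text
7.725 [ 0.60892701 -0.42805604  0.17760808] [ 0.88763438 -0.8162595  -4.54258777] [-0.32273248 -0.12880686 -0.01510024] 0.017804696297235183 74.50404949486256
```

View pics/l3.png

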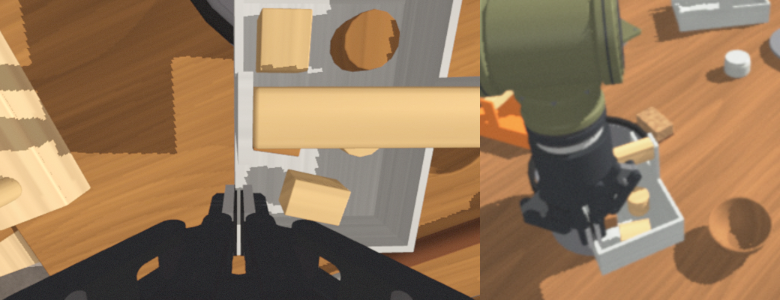

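The wrist view shows the tray still level over the tub with its pieces in place, and the grip is still at 74 N. I'll try loosening through the gripper target.

>>> apply_moves:
  deltas: "0 0 0 0 0.97;0 0 0 0 0.97"
  force: 20

```text
t: 8.07
ee_pos: [0.6089, -0.428, 0.1773]
tool_rot: [[-0.932, 0.363, -0.0], [0.363, 0.932, 0.0], [0.0, -0.0, -1.0]]
wrist_force: [0.4, 0.1, -4.3]
grip_width: 0.019
grip_force: 74.5
```

>>> apply_moves:
  deltas: "0 0 0 0 0.95;0 0 0 0 0.95"
  force: 20

```text
t: 8.32
ee_pos: [0.6089, -0.428, 0.1773]
tool_rot: [[-0.932, 0.363, 0.0], [0.363, 0.932, -0.0], [-0.0, -0.0, -1.0]]
wrist_force: [0.9, -0.2, -4.1]
grip_width: 0.025
grip_force: 50.8
```

>>> apply_moves:
  deltas: "0 0 0 0 0.94;0 0 0 0 0.94"

```text
t: 8.57
ee_pos: [0.6089, -0.428, 0.1774]
tool_rot: [[-0.932, 0.363, 0.0], [0.363, 0.932, -0.0], [-0.0, 0.0, -1.0]]
wrist_force: [0.5, -0.4, -4.7]
grip_width: 0.036
grip_force: 39.5
```

>>> apply_moves:
  deltas: "0 0 0 0 0.935;0 0 0 0 0.935"

```text
t: 8.82
ee_pos: [0.6089, -0.428, 0.1773]
tool_rot: [[-0.932, 0.363, 0.0], [0.363, 0.932, -0.0], [-0.0, -0.0, -1.0]]
wrist_force: [-0.2, -0.1, -4.4]
grip_width: 0.037
grip_force: 33.8
```

>>> apply_moves:
  deltas: "0 0 0 0 0.93;0 0 0 0 0.93"

```text
t: 9.07
ee_pos: [0.6089, -0.428, 0.1774]
tool_rot: [[-0.932, 0.363, 0.0], [0.363, 0.932, 0.0], [-0.0, 0.0, -1.0]]
wrist_force: [0.6, 1.0, -3.6]
grip_width: 0.032
grip_force: 28.4
```

>>> apply_moves:
  deltas: "0 0 0 0 0.925;0 0 0 0 0.92;0 0 0 0 0.92"

```text
t: 9.45
ee_pos: [0.6089, -0.428, 0.1774]
tool_rot: [[-0.932, 0.363, 0.0], [0.363, 0.932, 0.0], [-0.0, 0.0, -1.0]]
wrist_force: [0.0, 0.4, -3.8]
grip_width: 0.04
grip_force: 18.5
```

```bash
cat >> h.py <<'E'
def tilt(save=None):
    """tilt from the wrist view: angle at which the bar's top face centre line projects on the wood seen there"""
    from workcell import read_state,read_camera
    s=read_state();c=wcam(read_camera("wrist"),s)
    if save: cv2.imwrite(save,cv2.resize(c["img"][:,:,::-1],(480,300)))
    R=s["tool_rot"]; u=-R[:,0]; y=R[:,1]; z=np.array([0,0,1.]); piv=s["ee_pos"]+[0,0,-.003]
    f=lambda th,x,yy,zz: piv+(x-.0568)*(np.cos(th)*u+np.sin(th)*z)+(zz-.033)*(np.cos(th)*z-np.sin(th)*u)+(yy+.0504)*y
    tab={d:proj(c,[f(np.radians(d),-.009,0,.097),f(np.radians(d),.009,0,.097),f(np.radians(d),-.086,0,.011),f(np.radians(d),.083,0,.04)]).round(0).tolist() for d in(0,10,20,30,40,50,60)}
    return s,c,tab
E
python3 - <<'E'
from h import *
s,c,tab=tilt("pics/t1.png")
for k in tab:print(k,tab[k])
hsv=cv2.cvtColor(c["img"],cv2.COLOR_RGB2HSV)
print(s["t"],s["grip_force"],s["wrist_force"],s["ft_torque"])
print([tuple(c["img"][r,560]) for r in range(100,210,10)])
E
```

```text
0 [[570.0, 113.0], [554.0, 200.0], [451.0, -100.0], [436.0, 335.0]]
10 [[540.0, 66.0], [536.0, 147.0], [430.0, -53.0], [440.0, 339.0]]
20 [[512.0, 40.0], [515.0, 108.0], [414.0, -10.0], [444.0, 340.0]]
30 [[488.0, 31.0], [495.0, 84.0], [403.0, 28.0], [448.0, 339.0]]
40 [[467.0, 33.0], [477.0, 72.0], [395.0, 64.0], [452.0, 336.0]]
50 [[449.0, 42.0], [460.0, 70.0], [389.0, 97.0], [455.0, 330.0]]
60 [[435.0, 56.0], [446.0, 75.0], [384.0, 129.0], [458.0, 322.0]]
9.45 18.48155713698361 [ 0.00439304  0.40871969 -3.81395138] [-0.10990925 -0.09640546  0.02050513]
[(np.uint8(192), np.uint8(157), np.uint8(108)), (np.uint8(243), np.uint8(206), np.uint8(145)), (np.uint8(244), np.uint8(206), np.uint8(142)), (np.uint8(242), np.uint8(203), np.uint8(143)), (np.uint8(236), np.uint8(197), np.uint8(137)), (np.uint8(231), np.uint8(193), np.uint8(134)), (np.uint8(228), np.uint8(190), np.uint8(131)), (np.uint8(230), np.uint8(192), np.uint8(133)), (np.uint8(125), np.uint8(119), np.uint8(115)), (np.uint8(129), np.uint8(127), np.uint8(121)), (np.uint8(194), np.uint8(190), np.uint8(183))]
```

>>> apply_moves:
  deltas: "0 0 0 0 0.915;0 0 0 0 0.915;0 0 -0.02 0 0.915;0 0 -0.02 0 0.915"

```text
t: 10.0
ee_pos: [0.6094, -0.4284, 0.1869]
tool_rot: [[-0.932, 0.363, 0.002], [0.363, 0.932, -0.001], [-0.002, -0.001, -1.0]]
wrist_force: [0.6, 0.4, -3.1]
grip_width: 0.045
grip_force: 14.6
```

```bash
cat >> h.py <<'E'
def bar(c):
    i=c["img"].astype(int); m=(i[...,0]>200)&(i[...,0]-i[...,2]>60)
    return {k:(np.where(m[:,k])[0][[0,-1]].tolist() if m[:,k].any() else None) for k in (400,440,480,520,560,600)}
E
python3 - <<'E'
from h import *
s,c,tab=tilt("pics/t2.png")
print(s["t"],s["grip_force"],s["wrist_force"],s["ft_torque"],bar(c))
im=cv2.imread("pics/t1.png");print(bar({"img":cv2.resize(im[...,::-1],(640,400))}))
cv2.imwrite("pics/t2b.png",np.hstack([im[:,150:],cv2.imread("pics/t2.png")[:,150:]]))
E
```

```text
10.0 14.587997098860797 [ 0.5556514   0.40284214 -3.05731393] [-0.25841389 -0.00484245  0.00695614] {400: [31, 292], 440: [85, 302], 480: [85, 207], 520: [85, 157], 560: [86, 156], 600: [86, 156]}
{400: [22, 292], 440: [101, 301], 480: [101, 208], 520: [101, 176], 560: [101, 175], 600: [101, 175]}
```

View pics/t2b.png

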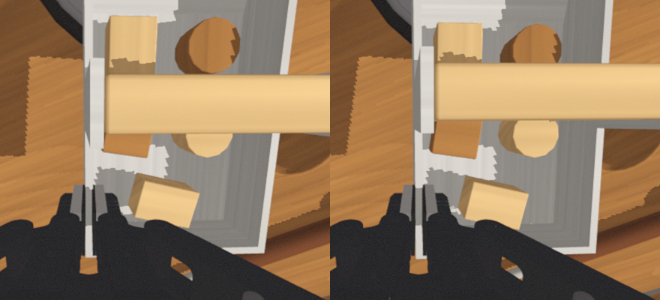

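The right-hand panel shows the tray pivoting in the jaws: the bar moved up from row 75 to 65, about 6° of tilt, and the pieces are still in place. I'll keep raising the pinch along the arc.

>>> apply_moves:
  deltas: "0.01 0 -0.01 0 0.915;0.02 0 -0.02 0 0.915;0.03 0 -0.03 0 0.915;0.04 0 -0.04 0 0.915;0.04 0 -0.04 0 0.915"

```text
t: 10.68
ee_pos: [0.5938, -0.4222, 0.2021]
tool_rot: [[-0.932, 0.363, 0.0], [0.363, 0.932, -0.0], [-0.001, -0.0, -1.0]]
wrist_force: [-0.1, 0.2, -2.9]
grip_width: 0.042
grip_force: 9.7
```

```bash
python3 - <<'E'
from h import *
s,c,tab=tilt("pics/t3.png")
print(s["t"],s["grip_force"],s["wrist_force"],s["ft_torque"],bar(c))
E
```

```text
10.675 9.653940796852112 [-0.10638004  0.16984965 -2.9264294 ] [-0.20794996  0.01098521 -0.00590216] {400: [62, 292], 440: [62, 302], 480: [62, 208], 520: [62, 123], 560: [62, 123], 600: [62, 123]}
```

>>> apply_moves:
  deltas: "0.01 0 -0.01 0 0.915;0.02 0 -0.02 0 0.915;0.03 0 -0.035 0 0.915;0.04 0 -0.045 0 0.915;0.05 0 -0.055 0 0.915;0.06 0 -0.065 0 0.915;0.06 0 -0.065 0 0.915"

```text
t: 11.6
ee_pos: [0.5716, -0.4137, 0.2281]
tool_rot: [[-0.932, 0.363, 0.001], [0.363, 0.932, -0.001], [-0.001, -0.001, -1.0]]
wrist_force: [-0.7, 0.1, -1.9]
grip_width: 0.039
grip_force: 12.0
```

```bash
python3 - <<'E'
from h import *
s,c,tab=tilt("pics/t4.png")
print(s["t"],s["ee_pos"],s["grip_force"],s["wrist_force"],s["ft_torque"],bar(c))
E
```

```text
11.6 [ 0.57155295 -0.41365024  0.22808315] 11.95717288646847 [-0.72113731  0.06386239 -1.86106692] [-0.16224611  0.06289902  0.02422322] {400: [4, 124], 440: [54, 124], 480: [55, 124], 520: [55, 125], 560: [56, 125], 600: [56, 98]}
```

>>> apply_moves:
  deltas: "0.012 0 -0.012 0 0.915;0.024 0 -0.024 0 0.915;0.036 0 -0.036 0 0.915;0.05 0 -0.046 0 0.915;0.065 0 -0.055 0 0.915;0.08 0 -0.065 0 0.915;0.09 0 -0.07 0 0.915;0.1 0 -0.075 0 0.915"

```text
t: 12.65
ee_pos: [0.5341, -0.3988, 0.2574]
tool_rot: [[-0.932, 0.363, 0.0], [0.363, 0.932, -0.0], [-0.0, -0.0, -1.0]]
wrist_force: [-0.4, 0.3, -4.0]
grip_width: 0.045
grip_force: 18.0
```

```bash
python3 - <<'E'
from h import *
from workcell import read_camera
s,c,tab=tilt("pics/t5.png")
print(s["t"],s["ee_pos"],s["grip_force"],s["wrist_force"],s["ft_torque"],bar(c))
t=read_camera("scene")["img"][120:370,110:360,::-1]
cv2.imwrite("pics/t5b.png",np.hstack([cv2.imread("pics/t4.png")[:,100:],cv2.resize(cv2.imread("pics/t5.png"),(480,300))[:,100:]]))
cv2.imwrite("pics/t5s.png",t)
E
```

```text
12.65 [ 0.53408469 -0.39884628  0.25742755] 17.950062034651637 [-0.44964463  0.25679729 -3.99683342] [-0.16576861  0.0310955   0.06261653] {400: [79, 144], 440: [83, 147], 480: [87, 149], 520: [90, 152], 560: None, 600: None}
```

View pics/t5b.png

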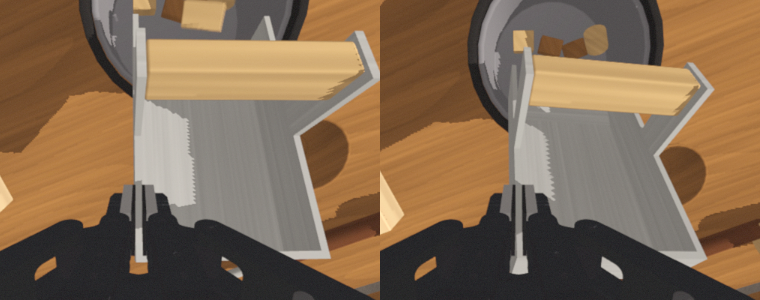

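The two panels show the tray emptied at roughly 50° tilt. The pieces are in the tub, with four visible and the fifth probably hidden behind the bar. I'll tighten the grip, lift away and check.

>>> apply_moves:
  deltas: "0 0 0 0 0.95;0 0 0 0 0.95;0 0 -0.03 0 0.95;0 0 -0.08 0 0.95;0 0 -0.14 0 0.95;0 0 -0.2 0 0.95;0 0 -0.24 0 0.95;0 0 -0.25 0 0.95"

```text
t: 13.75
ee_pos: [0.5348, -0.3993, 0.36]
tool_rot: [[-0.932, 0.363, 0.003], [0.363, 0.932, -0.002], [-0.003, -0.001, -1.0]]
wrist_force: [-0.4, -0.1, -4.7]
grip_width: 0.04
grip_force: 19.9
```

>>> apply_moves:
  deltas: "0.01 0.03 0 0 0.95;0.04 0.1 0 0 0.95;0.09 0.2 0 0 0.95;0.14 0.32 0 0 0.95;0.2 0.44 0 0 0.95;0.26 0.56 0 0 0.95;0.31 0.67 0 0 0.95;0.336 0.74 0 0 0.95"

```text
t: 14.75
ee_pos: [0.5153, -0.0714, 0.356]
tool_rot: [[-0.933, 0.361, -0.002], [0.361, 0.933, 0.001], [0.002, 0.0, -1.0]]
wrist_force: [-0.4, -0.0, -2.0]
grip_width: 0.036
grip_force: 20.4
```

```bash
python3 - <<'E'
from h import *
from workcell import *
s,c,tab=tilt("pics/t6.png")
print(s["t"],s["ee_pos"],s["grip_force"],s["wrist_force"],s["ft_torque"],bar(c))
S=read_camera("scene")["img"][...,::-1];T=read_camera("top");np.savez("top2.npz",**T);T=T["img"][...,::-1]
x=cv2.resize(T[155:250,390:490],None,fx=3,fy=3,interpolation=3)[:285]
y=S[110:395,160:460]
z=cv2.imread("pics/t6.png")[:, 100:]
top=np.hstack([x,y]);z=cv2.resize(z,None,fx=.8,fy=.8)
print(top.shape,z.shape)
H=np.zeros((top.shape[0]+z.shape[0],top.shape[1],3),np.uint8);H[:top.shape[0]]=top;H[top.shape[0]:,:z.shape[1]]=z
cv2.imwrite("pics/t6b.png",H)
E
```

```text
14.75 [ 0.51526725 -0.07139542  0.35596244] 20.392484310432337 [-0.42890172 -0.043814   -1.98362278] [-0.15234684  0.02156519  0.06733715] {400: [35, 146], 440: [33, 148], 480: [1, 158], 520: [84, 233], 560: [95, 308], 600: [93, 336]}
(285, 600, 3) (240, 304, 3)
```

View pics/t6b.png

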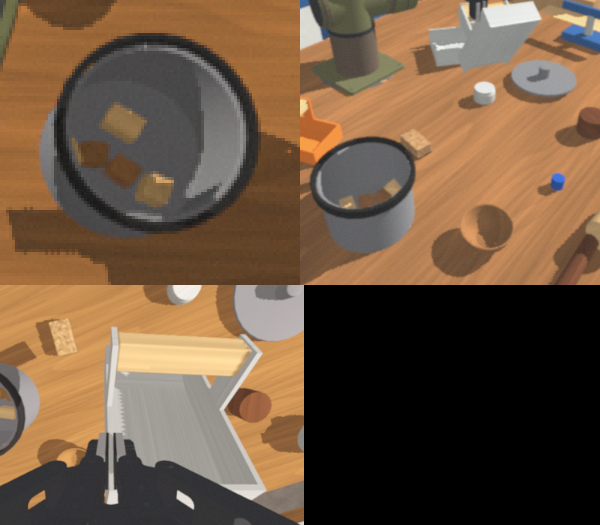

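The tub view shows the pieces inside: light ones at (125,122) and (155,188), brown ones at (92,153) and (122,170), and a light edge at (75,150). The tray floor looks empty and no piece is visible on the bench. I've now used all ten views, so the rest goes by numbers. I'll lower the tray lip-first at its old spot.

>>> apply_moves:
  deltas: "0 0 0.06 0 0.95;0 0 0.15 0 0.95;0 0 0.25 0 0.95;0 0 0.35 0 0.95;0 0 0.43 0 0.95;0 0 0.48 0 0.95;0 0 0.5 0 0.95;0 0 0.5 0 0.93"

```text
t: 15.9
ee_pos: [0.5168, -0.0746, 0.1576]
tool_rot: [[-0.932, 0.363, 0.0], [0.363, 0.932, -0.0], [-0.0, -0.0, -1.0]]
wrist_force: [-0.4, -0.6, -3.0]
grip_width: 0.037
grip_force: 21.9
```

>>> apply_moves:
  deltas: "0 0 0 0 0.92;0 0 0.025 0 0.915;-0.02 0 0.045 0 0.915;-0.035 0 0.06 0 0.915;-0.05 0 0.08 0 0.915;-0.065 0 0.1 0 0.915;-0.08 0 0.12 0 0.915"

```text
t: 16.77
ee_pos: [0.5487, -0.0866, 0.1108]
tool_rot: [[-0.932, 0.363, 0.004], [0.363, 0.932, -0.001], [-0.005, 0.001, -1.0]]
wrist_force: [1.3, -0.5, 0.3]
grip_width: 0.041
grip_force: 8.6
```

```bash
python3 - <<'E'
from h import *
s,c,tab=tilt("pics/t7.png")
print(s["t"],s["ee_pos"],s["grip_force"],s["wrist_force"],s["ft_torque"],bar(c));print(tab)
E
```

```text
16.775 [ 0.54865483 -0.08659553  0.11082947] 8.603627305710688 [ 1.30522987 -0.52092707  0.30852247] [-0.15006935 -0.24763752 -0.04121311] {400: [42, 176], 440: [3, 179], 480: [0, 181], 520: [0, 183], 560: [0, 337], 600: [0, 351]}
{0: [[570.0, 114.0], [554.0, 202.0], [451.0, -100.0], [436.0, 335.0]], 10: [[540.0, 67.0], [536.0, 148.0], [429.0, -53.0], [440.0, 339.0]], 20: [[512.0, 41.0], [515.0, 109.0], [414.0, -11.0], [444.0, 340.0]], 30: [[488.0, 31.0], [495.0, 85.0], [403.0, 27.0], [448.0, 339.0]], 40: [[467.0, 33.0], [477.0, 73.0], [395.0, 63.0], [452.0, 336.0]], 50: [[449.0, 42.0], [460.0, 70.0], [389.0, 96.0], [455.0, 331.0]], 60: [[435.0, 56.0], [446.0, 75.0], [384.0, 128.0], [458.0, 323.0]]}
```

```bash
cat >> h.py <<'E'
def bar2(c):
    i=c["img"].astype(int); m=((i[...,1]>165)&(i[...,0]-i[...,2]>60)).astype(np.uint8)
    n,l,st,ce=cv2.connectedComponentsWithStats(m)
    return [(st[k].tolist(),ce[k].round().tolist()) for k in range(1,n) if st[k,4]>1500]
E
python3 - <<'E'
from h import *
for n in(3,4,5,6,7):
    im=cv2.resize(cv2.imread(f"pics/t{n}.png")[...,::-1],(640,400)); print(n,bar2({"img":im}))
im=cv2.resize(cv2.imread("pics/t7.png")[...,::-1],(640,400))
print([(r,im[r,400].tolist()) for r in range(0,330,15)])
E
```

```text
3 [([333, 61, 307, 63, 18969], [486.0, 92.0]), ([0, 97, 63, 63, 2742], [28.0, 132.0]), ([441, 154, 58, 58, 2498], [469.0, 183.0]), ([0, 185, 136, 123, 10894], [58.0, 245.0]), ([383, 244, 83, 66, 3542], [425.0, 275.0]), ([0, 313, 59, 58, 2031], [24.0, 342.0])]
4 [([0, 0, 65, 157, 4928], [23.0, 99.0]), ([377, 3, 56, 37, 1571], [406.0, 20.0]), ([332, 54, 286, 45, 12053], [471.0, 76.0]), ([331, 104, 257, 24, 3981], [459.0, 115.0]), ([0, 178, 151, 154, 12440], [66.0, 251.0]), ([0, 317, 71, 60, 2227], [33.0, 348.0])]
5 [([0, 0, 70, 153, 5804], [24.0, 92.0]), ([340, 75, 212, 29, 2026], [442.0, 88.0]), ([334, 92, 226, 61, 9389], [437.0, 123.0]), ([0, 171, 165, 218, 16000], [74.0, 275.0])]
6 [([215, 55, 47, 63, 1692], [239.0, 87.0]), ([328, 78, 224, 74, 13349], [433.0, 115.0])]
7 [([107, 0, 94, 61, 3637], [152.0, 27.0]), ([336, 99, 297, 88, 20373], [476.0, 143.0])]
[(0, [197, 140, 80]), (15, [193, 135, 77]), (30, [199, 142, 81]), (45, [206, 148, 85]), (60, [206, 147, 84]), (75, [156, 106, 63]), (90, [227, 223, 216]), (105, [243, 206, 147]), (120, [243, 205, 145]), (135, [236, 198, 141]), (150, [218, 180, 126]), (165, [220, 183, 127]), (180, [162, 159, 152]), (195, [161, 158, 152]), (210, [159, 156, 150]), (225, [161, 156, 152]), (240, [159, 155, 149]), (255, [160, 158, 152]), (270, [163, 158, 153]), (285, [164, 160, 154]), (300, [47, 49, 51]), (315, [56, 54, 57])]
```

```bash
cat >> h.py <<'E'
def barpose(dbg=False):
    """bar pose by PnP on its top and rear faces' corners (wrist view); tray x,z axes and centre in world"""
    from workcell import read_state,read_camera
    s=read_state();c=wcam(read_camera("wrist"),s);i=c["img"].astype(int)
    m=((i[...,1]>150)&(i[...,0]-i[...,2]>60)&(i[...,0]>190)).astype(np.uint8)
    m[:, :300]=0
    n,l,st,ce=cv2.connectedComponentsWithStats(m)
    k=[k for k in range(1,n) if st[k,2]>150]
    prof=[(r,np.where(m[r])[0][[0,-1]].tolist(),i[r,450].tolist()) for r in range(40,240,6) if m[r].sum()>80]
    return s,c,prof,[st[j].tolist() for j in k]
E
python3 - <<'E'
from h import *
s,c,p,st=barpose()
print(s["t"],s["wrist_force"],s["grip_force"],st)
for r in p:print(r)
E
```

```text
16.825 [ 1.94468475 -1.77797594 -0.13058001] 9.575099631183548 [[435, 0, 167, 71, 2056], [337, 101, 301, 91, 20710]]
(106, [344, 633], [163, 157, 155])
(112, [344, 502], [245, 207, 147])
(118, [343, 588], [248, 211, 150])
(124, [343, 627], [247, 209, 149])
(130, [343, 629], [241, 204, 143])
(136, [343, 630], [238, 200, 142])
(142, [343, 632], [237, 200, 143])
(148, [343, 633], [238, 202, 142])
(154, [342, 635], [240, 201, 142])
(160, [340, 636], [211, 176, 121])
(166, [339, 637], [224, 187, 130])
(172, [338, 612], [215, 179, 122])
(178, [383, 592], [212, 174, 121])
(184, [466, 582], [164, 158, 152])
```

```bash
cat >> h.py <<'E'
def pnp(s,c,px):
    o=np.array([[-9,-48,97],[-9,48,97],[9,-48,97],[9,48,97],[9,-48,73],[9,48,73]],float)/1e3
    px=np.array(px,float)
    ok,r,t=cv2.solvePnP(o[:len(px)],px,K(c),None)
    err=np.abs(cv2.projectPoints(o[:len(px)],r,t,K(c),None)[0][:,0]-px).max()
    Rc=cv2.Rodrigues(np.array(c["rvec"]))[0];R=Rc.T@cv2.Rodrigues(r)[0];p=Rc.T@(t.ravel()-np.array(c["tvec"]))
    W=lambda q:(p+R@np.array(q)/1e3).round(3)
    print("err",err,"R",R.round(2).tolist(),"tilt",np.degrees(np.arcsin(R[2,0])),"roll",np.degrees(np.arcsin(R[2,1])))
    print("centre",W([0,0,0]),"lip",W([-87,0,11]),W([-87,-50,11]),W([-87,50,11]),"rear",W([85,0,0]),"tcp in tray mm",(R.T@(s["ee_pos"]-p)*1e3).round(0))
E
python3 - <<'E'
from h import *
s,c,p,st=barpose()
pts=[(344,101),(627,123),(341,149),(637,172),(338,173),(588,192)]
pnp(s,c,pts[:4]);pnp(s,c,pts)
print(s["ee_pos"],s["wrist_force"])
E
```

```text
err 0.10694119442105432 R [[0.76, 0.43, -0.49], [-0.38, 0.9, 0.21], [0.53, 0.03, 0.85]] tilt 32.17493677099981 roll 1.5007245661935076
centre [ 0.56  -0.033  0.041] lip [0.489 0.002 0.004] [ 0.467 -0.043  0.003] [0.511 0.047 0.006] rear [ 0.625 -0.065  0.087] tcp in tray mm [ 45. -52.  52.]
err 2.710817349494164 R [[0.76, 0.42, -0.49], [-0.41, 0.9, 0.15], [0.51, 0.09, 0.86]] tilt 30.505242349328036 roll 5.10688922225816
centre [ 0.561 -0.027  0.037] lip [0.489 0.01  0.003] [ 0.468 -0.035 -0.002] [0.51  0.055 0.007] rear [ 0.625 -0.061  0.081] tcp in tray mm [ 49. -53.  59.]
[ 0.54640054 -0.08601043  0.10831017] [ 0.73128304 -0.15569203 -0.14997339]
```

PnP on the bar gives a 32° tilt with the lip resting on the bench at z≈0.004, so the tray is levelling as planned. I'll continue along the arc.

>>> apply_moves:
  deltas: "-0.015 0 0.015 0 0.92;-0.03 0 0.03 0 0.92;-0.045 0 0.05 0 0.92;-0.06 0 0.07 0 0.92;-0.075 0 0.09 0 0.92;-0.09 0 0.115 0 0.92;-0.1 0 0.135 0 0.92;-0.11 0 0.15 0 0.92"

```text
t: 17.92
ee_pos: [0.5871, -0.1018, 0.0484]
tool_rot: [[-0.932, 0.363, -0.001], [0.363, 0.932, 0.0], [0.001, -0.0, -1.0]]
wrist_force: [-0.4, 0.5, -2.6]
grip_width: 0.047
grip_force: 7.1
```

```bash
python3 - <<'E'
from h import *
s,c,p,st=barpose()
print(s["t"],s["ee_pos"],s["wrist_force"],s["ft_torque"],s["grip_force"],s["grip_width"],st)
for r in p:print(r)
i=c["img"];print([(q,[(r,int(i[r,q].sum())) for r in range(60,230,6)]) for q in(400,560)])
E
```

```text
17.925 [ 0.58712265 -0.10182836  0.04835048] [-0.4145854   0.53601066 -2.56705783] [ 0.12568029 -0.01386951  0.01030324] 7.064033076167107 0.046794139398303757 [[338, 194, 302, 66, 19375]]
(196, [341, 639], [216, 178, 122])
(202, [339, 639], [241, 201, 142])
(208, [339, 639], [244, 206, 145])
(214, [338, 639], [246, 208, 148])
(220, [338, 639], [245, 207, 146])
(226, [338, 639], [240, 202, 142])
(232, [338, 639], [237, 199, 140])
(238, [338, 639], [235, 198, 137])
[(400, [(60, 653), (66, 657), (72, 656), (78, 654), (84, 657), (90, 657), (96, 659), (102, 651), (108, 650), (114, 648), (120, 648), (126, 643), (132, 644), (138, 438), (144, 437), (150, 439), (156, 445), (162, 440), (168, 440), (174, 448), (180, 373), (186, 349), (192, 373), (198, 533), (204, 585), (210, 586), (216, 597), (222, 595), (228, 575)]), (560, [(60, 384), (66, 378), (72, 381), (78, 375), (84, 376), (90, 377), (96, 383), (102, 383), (108, 383), (114, 376), (120, 370), (126, 369), (132, 376), (138, 370), (144, 370), (150, 394), (156, 376), (162, 379), (168, 388), (174, 383), (180, 380), (186, 361), (192, 375), (198, 549), (204, 607), (210, 611), (216, 618), (222, 602), (228, 583)])]
```

```bash
python3 - <<'E'
from h import *
from workcell import *
s=read_state();c=wcam(read_camera("wrist"),s)
i=c["img"].astype(int)
for z in(.085,.097,.11):
    print(z,[plane(c,u,z).round(4) for u in((341,195),(338,260))])
m=((i[...,1]>150)&(i[...,0]-i[...,2]>60)&(i[...,0]>190))
for q in(350,400,450,500,550,600,635):
    r=np.where(m[150:300,q])[0]+150; print(q,r[[0,-1]])
print([(r,i[r,450].tolist()) for r in range(176,300,8)])
# rear wall top / floor rows at columns right of finger
print([(r,i[r,560].tolist()) for r in range(250,400,8)])
S=read_camera("scene");np.savez("s3.npz",**S)
I=S["img"].astype(int);mm=((I[...,1]>150)&(I[...,0]-I[...,2]>50)).astype(np.uint8);mm[:200]=0
n,l,st,ce=cv2.connectedComponentsWithStats(mm[:330,280:450]);print([(st[k].tolist(),ce[k].round().tolist()) for k in range(1,n) if st[k,4]>40])
print(proj(S,[[.5376,-.0786,.097],[.5731,.0076,.097]]))
E
```

```text
0.085 [array([ 0.5494, -0.0801,  0.085 ]), array([ 0.5676, -0.0878,  0.085 ])]
0.097 [array([ 0.5464, -0.0798,  0.097 ]), array([ 0.5624, -0.0866,  0.097 ])]
0.11 [array([ 0.5432, -0.0795,  0.11  ]), array([ 0.5567, -0.0852,  0.11  ])]
350 [195 259]
400 [195 258]
450 [195 258]
500 [194 258]
550 [194 264]
600 [194 257]
635 [194 257]
[(176, [144, 141, 136]), (184, [153, 121, 81]), (192, [161, 129, 87]), (200, [233, 195, 136]), (208, [245, 206, 144]), (216, [246, 208, 147]), (224, [242, 205, 145]), (232, [237, 200, 140]), (240, [234, 196, 140]), (248, [231, 194, 135]), (256, [228, 189, 132]), (264, [148, 143, 137]), (272, [146, 141, 136]), (280, [145, 141, 136]), (288, [146, 143, 138]), (296, [142, 136, 130])]
[(250, [231, 192, 133]), (258, [201, 154, 99]), (266, [183, 128, 74]), (274, [189, 132, 72]), (282, [194, 138, 80]), (290, [188, 131, 73]), (298, [184, 128, 70]), (306, [186, 131, 75]), (314, [195, 138, 78]), (322, [194, 137, 75]), (330, [196, 138, 75]), (338, [187, 130, 75]), (346, [181, 126, 73]), (354, [191, 135, 79]), (362, [169, 118, 69]), (370, [42, 41, 49]), (378, [47, 46, 46]), (386, [42, 37, 42]), (394, [42, 39, 43])]
[([151, 205, 19, 26, 121], [162.0, 217.0]), ([95, 212, 11, 10, 48], [99.0, 216.0]), ([94, 229, 13, 10, 55], [100.0, 234.0]), ([0, 234, 52, 44, 335], [24.0, 256.0]), ([0, 243, 12, 17, 103], [4.0, 251.0]), ([138, 272, 12, 11, 42], [144.0, 278.0]), ([3, 277, 29, 16, 108], [19.0, 284.0]), ([68, 306, 20, 8, 55], [78.0, 310.0]), ([98, 315, 16, 15, 68], [105.0, 322.0])]
[[338.94292928 242.99033906]
 [375.55526635 230.65833625]]
```

The numbers fit an almost level tray, about 17 mm from where it started. I'll lower a little more, release, rise and check.

>>> apply_moves:
  deltas: "0 0 0.007 0 0.92;0 0 0.015 0 0.92;0 0 0.015 0 0.9;0 0 0.015 0 0.85;0 0 0.015 0 0.7;0 0 0.015 0 0.5;0 0 0.015 0 0.5;0 0 0.015 0 0.5"

```text
t: 19.08
ee_pos: [0.5874, -0.1019, 0.0433]
tool_rot: [[-0.932, 0.363, -0.0], [0.363, 0.932, 0.0], [0.0, 0.0, -1.0]]
wrist_force: [-0.4, 0.6, 0.2]
grip_width: 0.253
grip_force: 0.0
```

>>> apply_moves:
  deltas: "0 0 -0.03 0 0.5;0 0 -0.08 0 0.5;0 0 -0.2 0 0.5;0 0 -0.35 0 0.5;0 0 -0.5 0 0.5;0 0 -0.5 0 0.5"

```text
t: 19.82
ee_pos: [0.5909, -0.1028, 0.2534]
tool_rot: [[-0.932, 0.363, 0.015], [0.363, 0.932, -0.004], [-0.016, 0.002, -1.0]]
wrist_force: [-0.3, -0.8, 0.9]
grip_width: 0.247
grip_force: 0.0
```

```bash
python3 - <<'E'
from h import *
from workcell import *
s=read_state();c=wcam(read_camera("wrist"),s);np.savez("w8.npz",**c)
print(s["t"],s["ee_pos"],s["wrist_force"])
h=cv2.cvtColor(c["img"],cv2.COLOR_RGB2HSV);i=c["img"].astype(int)
m=((h[...,1]<50)&(i.sum(2)>250)).astype(np.uint8)
n,l,st,ce=cv2.connectedComponentsWithStats(m)
for k in range(1,n):
    if st[k,4]>800:
        print(st[k].tolist(),ce[k].round().tolist());cn=cv2.findContours((l==k).astype(np.uint8),0,2)[0][0];print(cv2.approxPolyDP(cn,4,True)[:,0].tolist())
mb=((i[...,1]>165)&(i[...,0]-i[...,2]>60)).astype(np.uint8)
n,l,st,ce=cv2.connectedComponentsWithStats(mb)
for k in range(1,n):
    if st[k,4]>800:
        cn=cv2.findContours((l==k).astype(np.uint8),0,2)[0][0];print("bar",st[k],cv2.approxPolyDP(cn,3,True)[:,0].tolist())
E
```

```text
19.825 [ 0.59085959 -0.10280037  0.25335316] [-0.28191396 -0.75123216  0.94069866]
[314, 35, 130, 182, 16961] [369.0, 125.0]
[[315, 35], [316, 216], [415, 215], [420, 150], [321, 150], [319, 127], [435, 126], [436, 148], [428, 150], [440, 154], [443, 123], [422, 119], [429, 36], [417, 41], [319, 41]]
[0, 36, 93, 214, 12393] [36.0, 159.0]
[[0, 36], [0, 97], [48, 96], [51, 102], [69, 103], [82, 125], [67, 130], [41, 123], [8, 124], [0, 100], [0, 249], [44, 244], [73, 225], [90, 189], [92, 161], [78, 111], [61, 84], [38, 60]]
[46, 44, 116, 171, 7182] [121.0, 123.0]
[[46, 44], [86, 83], [111, 135], [113, 183], [102, 214], [133, 198], [154, 175], [161, 149], [159, 124], [145, 93], [117, 66]]
[567, 339, 73, 41, 1674] [611.0, 360.0]
[[639, 339], [567, 360], [600, 379], [639, 368]]
bar [191   0  51  25 889] [[191, 0], [198, 23], [225, 16], [241, 19], [237, 0]]
bar [ 320  128  117   22 2552] [[320, 130], [321, 149], [433, 149], [435, 128]]
```

>>> apply_moves:
  deltas: "0.05 0.06 0 0 0.2;0.15 0.19 0 0 -0.2;0.27 0.34 0 0 -0.2;0.39 0.49 0 0 -0.2;0.5 0.64 0 0 -0.2;0.6 0.76 0 0 -0.2;0.666 0.849 0 0 -0.2;0.666 0.849 0 0 -0.2"

```text
t: 20.88
ee_pos: [0.4603, 0.3135, 0.242]
tool_rot: [[-0.933, 0.36, -0.002], [0.36, 0.933, -0.001], [0.002, -0.002, -1.0]]
wrist_force: [-0.4, 0.1, -0.5]
grip_width: 0.597
grip_force: 0.0
```

```bash
python3 - <<'E'
from h import *
from workcell import *
c=dict(np.load("w8.npz"))
RL,RR,FL,FR=[plane(c,u,.04) for u in((316,216),(415,215),(315,35),(429,36))]
print("tray",RL,RR,FL,FR,"w",np.linalg.norm(RL-RR),np.linalg.norm(FL-FR),"l",np.linalg.norm(RL-FL),np.linalg.norm(RR-FR))
s=read_state();c=wcam(read_camera("wrist"),s);np.savez("w9.npz",**c)
print(s["t"],s["ee_pos"])
h=cv2.cvtColor(c["img"],cv2.COLOR_RGB2HSV);i=c["img"].astype(int)
m=((h[...,1]<60)&(i.sum(2)>200)).astype(np.uint8)
n,l,st,ce=cv2.connectedComponentsWithStats(m)
for k in range(1,n):
    if st[k,4]>1500:
        cn=max(cv2.findContours((l==k).astype(np.uint8),0,2)[0],key=len);print(st[k],cv2.fitEllipse(cn))
print("exp",proj(c,[[.466,.31,.022],[.466,.31,.054]]))
g=cv2.cvtColor(c["img"],cv2.COLOR_RGB2GRAY)
ci=cv2.HoughCircles(cv2.medianBlur(g,3),cv2.HOUGH_GRADIENT,1,20,param1=80,param2=18,minRadius=12,maxRadius=40);print(ci)
T=read_camera("top");I=T["img"].astype(int)
m=((I[...,0]-I[...,2]>25)).astype(np.uint8);k=np.zeros_like(m);cv2.circle(k,(441,198),30,1,-1)
n,l,st,ce=cv2.connectedComponentsWithStats(m*k);print([(st[q].tolist(),T["img"][l==q].mean(0).round().tolist()) for q in range(1,n) if st[q,4]>5])
cv2.imwrite("pics/top9.png",T["img"][...,::-1])
sub=T["img"][185:222,410:450]
print("\n".join("".join("#" if a[0]-a[2]>60 and a[0]>130 else "o" if int(a[0])-a[2]>25 else "." for a in r.astype(int)) for r in sub))
E
```

```text
tray [ 0.63053323 -0.11985894  0.04      ] [ 0.66676519 -0.02406762  0.04      ] [ 0.47099113 -0.05835324  0.04      ] [0.50901655 0.03698316 0.04      ] w 0.1024145161752204 0.10263996494048515 l 0.1709872370676943 0.16915032987705414
20.875 [0.46026638 0.31351735 0.24202546]
[  231    90   183   179 25800] ((322.23443603515625, 178.96969604492188), (178.66940307617188, 182.07676696777344), 85.18826293945312)
[  92  146   75   62 3563] ((128.71522521972656, 176.15176391601562), (59.37138366699219, 74.49083709716797), 83.74588775634766)
[   0  293  121   99 5658] ((69.96162414550781, 297.130859375), (74.5379867553711, 207.45761108398438), 45.54371643066406)
exp [[316.95519391 183.70640854]
 [316.80545057 190.59737104]]
[[[124.5 174.5  32.7]]]
[([423, 189, 16, 14, 135], [134.0, 107.0, 73.0]), ([414, 201, 23, 17, 187], [97.0, 69.0, 45.0]), ([435, 213, 13, 11, 113], [161.0, 127.0, 84.0])]
o.......................................
o.......................................
........................................
........................................
..................oo.................
[... 615 characters left out ...]
...
.....ooooooooooo........................
.....ooooooooooo...oo...................
.....o#ooooooooo..oooo..................
......oooooooooooooooooo................
......ooooooooooooooooooo...............
........ooooooooooooooooooo.............
...............oooooooooooo.............
..............ooooooooooooo.............
...............ooooooooooo..oooo#o......
.................ooooooooo.oooo####ooo..
..................ooooooo..oo#o#######..
...................ooooo..ooo#o#######..
.....................o....ooo#########..
.........................ooo#########...
.........................ooo#########...
.........................ooooo######o...
.........................oooooo#####....
```

```bash
python3 - <<'E'
from h import *
from workcell import *
c=dict(np.load("w9.npz"))
p=plane(c,(322.2,179.),.022);print("lid",p,"diam",np.linalg.norm(plane(c,(232,179),.02)-plane(c,(413,179),.02)))
i=c["img"].astype(int).sum(2)
print([(r,int(i[r,322])) for r in range(140,230,6)]);print([(q,int(i[186,q])) for q in range(280,370,6)])
s=read_state();x=s["tool_rot"]; d=np.array([p[0],p[1],.05])-s["ee_pos"];print(s["ee_pos"],(x.T@d/.4).round(4))
S=read_camera("scene");I=S["img"][270:330,180:270].astype(int)
print("\n".join("".join("#" if a[0]-a[2]>55 and a[0]>120 else "o" if a[0]-a[2]>25 else "." for a in r) for r in I[::2]))
E
```

```text
lid [0.46335412 0.31677709 0.022     ] diam 0.1862250386228815
[(140, 520), (146, 519), (152, 512), (158, 513), (164, 513), (170, 476), (176, 389), (182, 516), (188, 515), (194, 505), (200, 504), (206, 497), (212, 511), (218, 507), (224, 510)]
[(280, 332), (286, 347), (292, 341), (298, 344), (304, 335), (310, 484), (316, 507), (322, 509), (328, 518), (334, 526), (340, 517), (346, 514), (352, 510), (358, 517), (364, 508)]
[0.46064081 0.31302507 0.24197651] [-0.0039  0.012   0.4799]
..........................................................................................
..........................................................................................
..........................................................................................
..........................................................................................
..........................................................................................
..........................................................................................
....................................................................
[... 1415 characters left out ...]
#######oo...ooooooooooooooo....................................
....................o##############o...ooooooooooooo......................................
oo..........................oooooooo......................................................
ooo.......................................................................................
oooo......................................................................................
oooo......................................................................................
ooooo.....................................................................................
ooooo.....................................................................................
```

```bash
python3 - <<'E'
from h import *
T=dict(np.load("top0.npz"));S=dict(np.load("scene0.npz"))
for n,u in(("A",(431,195)),("B",(442,218)),("C",(415,204)),("br1",(421,205)),("br2",(430,211))):
    p=plane(T,u,.028);q=proj(S,p)[0];print(n,p.round(3),"crop col,row/2",(q[0]-180).round(),((q[1]-270)/2).round())
E
```

```text
A [ 0.494 -0.322  0.028] crop col,row/2 61.0 27.0
B [ 0.425 -0.353  0.028] crop col,row/2 26.0 22.0
C [ 0.464 -0.274  0.028] crop col,row/2 70.0 15.0
br1 [ 0.462 -0.291  0.028] crop col,row/2 62.0 18.0
br2 [ 0.445 -0.318  0.028] crop col,row/2 46.0 19.0
```

>>> apply_moves:
  deltas: "0 0.012 0.15 0 -0.2;0 0.012 0.28 0 -0.2;0 0.012 0.38 0 -0.2;0 0.012 0.44 0 -0.2;0 0.012 0.47 0 -0.2;0 0.012 0.49 0 -0.2;0 0.012 0.49 0 -0.2"

```text
t: 21.9
ee_pos: [0.4646, 0.3154, 0.0476]
tool_rot: [[-0.932, 0.364, 0.0], [0.364, 0.932, 0.0], [-0.0, 0.0, -1.0]]
wrist_force: [0.2, -0.3, 0.0]
grip_width: 0.599
grip_force: 0.0
```

All five are accounted for: the light piece C, nearly hidden from the top camera, appears in the scene view where predicted. That makes three light and two brown pieces in the tub. Now I grip the knob.

>>> apply_moves:
  deltas: "0 0 0.02 0 -0.2;0 0 0.032 0 -0.2;0 0 0.032 0 0.2;0 0 0.032 0 0.6;0 0 0.032 0 1;0 0 0.032 0 1;0 0 0.032 0 1;0 0 0.032 0 1"
  force: 80

```text
t: 22.9
ee_pos: [0.4643, 0.3158, 0.0347]
tool_rot: [[-0.932, 0.363, 0.0], [0.363, 0.932, 0.0], [-0.0, 0.0, -1.0]]
wrist_force: [0.7, 0.7, 0.7]
grip_width: 0.351
grip_force: 79.1
```

>>> apply_moves:
  deltas: "0 0 -0.03 0 1;0 0 -0.1 0 1;0 0 -0.2 0 1;0 0 -0.32 0 1;0 0 -0.45 0 1;0 0 -0.55 0 1;0 0 -0.6 0 1;0 0 -0.6 0 1"

```text
t: 23.9
ee_pos: [0.4646, 0.3159, 0.2759]
tool_rot: [[-0.932, 0.363, 0.002], [0.363, 0.932, 0.001], [-0.002, 0.002, -1.0]]
wrist_force: [0.3, -0.1, -1.9]
grip_width: 0.351
grip_force: 79.2
```

```bash
python3 - <<'E'
from h import *
from workcell import *
T=dict(np.load("top0.npz"));S=dict(np.load("scene0.npz"))
for nm,c,b in(("top",T,(395,155,90,90)),("scene",S,(160,240,125,95))):
    x,y,w,h=b;g=c["img"].max(2)[y:y+h,x:x+w]
    m=(g<60).astype(np.uint8);n,l,st,_=cv2.connectedComponentsWithStats(m);k=1+st[1:,4].argmax()
    cn=max(cv2.findContours((l==k).astype(np.uint8),0,1)[0],key=len)[:,0]+[x,y]
    if nm=="scene": cn=np.array([p for p in cn if p[1]<300])
    P=np.array([plane(c,p,.128)[:2] for p in cn])
    A=np.c_[2*P,np.ones(len(P))];q=np.linalg.lstsq(A,(P**2).sum(1),rcond=None)[0];r=np.sqrt(q[2]+q[0]**2+q[1]**2)
    e=np.abs(np.hypot(*(P-q[:2]).T)-r);P=P[e<.004];A=np.c_[2*P,np.ones(len(P))];q=np.linalg.lstsq(A,(P**2).sum(1),rcond=None)[0]
    print(nm,st[k],q[:2],"r",np.sqrt(q[2]+q[0]**2+q[1]**2),len(P),len(cn))
s=read_state();d=np.array([.457,-.3185,s["ee_pos"][2]])-s["ee_pos"];print(s["ee_pos"],s["tool_rot"].T@d/.4)
E
```

```text
top [ 13  11  68  67 655] [ 0.4617322  -0.32315561] r 0.0911281055429254 187 187
scene [ 12  53  99  36 756] [ 0.46448228 -0.32299022] r 0.08959344169238732 19 24
[0.46463574 0.31588292 0.27590082] [-0.5580563  -1.48465288 -0.00198617]
```

>>> apply_moves:
  deltas: "-0.02 -0.05 0 0 1;-0.06 -0.15 0 0 1;-0.1 -0.26 0 0 1;-0.145 -0.375 0 0 1;-0.185 -0.485 0 0 1;-0.225 -0.585 0 0 1;-0.26 -0.675 0 0 1;-0.287 -0.745 0 0 1"

```text
t: 24.9
ee_pos: [0.4612, -0.0059, 0.2717]
tool_rot: [[-0.931, 0.365, -0.005], [0.365, 0.931, 0.0], [0.004, -0.002, -1.0]]
wrist_force: [0.8, -0.5, -1.1]
grip_width: 0.352
grip_force: 79.5
```

>>> apply_moves:
  deltas: "-0.05 -0.13 0 0 1;-0.1 -0.26 0 0 1;-0.145 -0.375 0 0 1;-0.185 -0.485 0 0 1;-0.225 -0.585 0 0 1;-0.26 -0.675 0 0 1;-0.287 -0.745 0 0 1;-0.287 -0.745 0 0 1"

```text
t: 25.9
ee_pos: [0.4597, -0.3244, 0.2714]
tool_rot: [[-0.931, 0.366, -0.004], [0.366, 0.931, 0.003], [0.005, 0.001, -1.0]]
wrist_force: [0.0, 0.8, -1.4]
grip_width: 0.347
grip_force: 79.6
```

```bash
python3 - <<'E'
from h import *
from workcell import *
s=read_state();d=np.array([.462,-.323,.155])-s["ee_pos"];print(s["t"],s["ee_pos"],s["joint_pos"].round(2),s["tool_rot"].T@d/.4,s["wrist_force"])
E
```

```text
25.9 [ 0.45969476 -0.324425    0.27140997] [-0.71 -0.08  1.81 -0.    1.42 -1.91] [-0.00555303  0.00506031  0.29100682] [ 0.0390004   0.8110838  -1.38103289]
```

>>> apply_moves:
  deltas: "0 0.003 0.06 0 1;0 0.003 0.13 0 1;0 0.003 0.2 0 1;0 0.003 0.25 0 1;0 0.003 0.27 0 1;0 0.003 0.28 0 1;0 0.003 0.28 0 1"

```text
t: 26.78
ee_pos: [0.4625, -0.3221, 0.1632]
tool_rot: [[-0.932, 0.363, 0.001], [0.363, 0.932, -0.001], [-0.001, -0.0, -1.0]]
wrist_force: [0.6, -0.2, -1.0]
grip_width: 0.35
grip_force: 79.6
```

>>> apply_moves:
  deltas: "0 0 0.01 0 1;0 0 0.02 0 1;0 0 0.03 0 1;0 0 0.035 0 1;0 0 0.035 0 1"

```text
t: 27.4
ee_pos: [0.4622, -0.3219, 0.1486]
tool_rot: [[-0.932, 0.363, 0.0], [0.363, 0.932, -0.0], [-0.0, 0.0, -1.0]]
wrist_force: [-0.0, 0.7, -1.2]
grip_width: 0.351
grip_force: 79.7
```

>>> apply_moves:
  deltas: "0 0 0.003 0 1;0 0 0.006 0 1;0 0 0.009 0 1;0 0 0.012 0 1;0 0 0.015 0 1;0 0 0.018 0 1;0 0 0.021 0 1;0 0 0.021 0 1"

```text
t: 28.4
ee_pos: [0.4623, -0.322, 0.1417]
tool_rot: [[-0.932, 0.363, 0.0], [0.363, 0.932, -0.0], [-0.0, -0.0, -1.0]]
wrist_force: [-4.1, 3.2, 6.6]
grip_width: 0.35
grip_force: 79.8
```

>>> apply_moves:
  deltas: "0 0 0.003 0 1;0 0 0.006 0 1;0 0 0.009 0 1;0 0 0.012 0 1;0 0 0.012 0 1;0 0 0.012 0 1"

```text
t: 29.15
ee_pos: [0.4624, -0.322, 0.1405]
tool_rot: [[-0.932, 0.363, -0.0], [0.363, 0.932, 0.0], [0.0, -0.0, -1.0]]
wrist_force: [-11.7, 9.2, 23.3]
grip_width: 0.346
grip_force: 81.9
```

The force rose sharply at the expected full-home height. I'll release, then press on the knob top with closed fingers so that the lid seats level.

>>> apply_moves:
  deltas: "0 0 -0.004 0 1;0 0 -0.008 0 0.8;0 0 -0.008 0 0.4;0 0 -0.008 0 -0.2;0 0 -0.008 0 -0.2;0 0 -0.008 0 -0.2;0 0 -0.05 0 -0.2;0 0 -0.1 0 -0.2"

```text
t: 30.15
ee_pos: [0.4622, -0.3219, 0.1766]
tool_rot: [[-0.932, 0.363, -0.0], [0.363, 0.932, -0.0], [0.0, -0.0, -1.0]]
wrist_force: [0.4, 0.1, -0.0]
grip_width: 0.594
grip_force: 0.0
```

>>> apply_moves:
  deltas: "0 0 -0.03 0 0.4;0 0 -0.03 0 1;0 0 -0.03 0 1;0 0 -0.03 0 1;0 0 -0.03 0 1;0 0 0 0 1;0 0 0 0 1"

```text
t: 31.02
ee_pos: [0.4613, -0.3212, 0.1733]
tool_rot: [[-0.932, 0.363, -0.003], [0.363, 0.932, 0.002], [0.003, 0.001, -1.0]]
wrist_force: [-0.7, 0.4, 0.1]
grip_width: 0.0
grip_force: 0.0
```

```bash
python3 - <<'E'
from h import *
from workcell import *
s=read_state();c=wcam(read_camera("wrist"),s)
print(s["t"],s["ee_pos"],s["wrist_force"],s["grip_width"])
h=cv2.cvtColor(c["img"],cv2.COLOR_RGB2HSV);i=c["img"].astype(int)
m=((h[...,1]<60)&(i.sum(2)>200)).astype(np.uint8)
n,l,st,ce=cv2.connectedComponentsWithStats(m)
for k in range(1,n):
    if st[k,4]>3000:
        cn=max(cv2.findContours((l==k).astype(np.uint8),0,2)[0],key=len);print(st[k],cv2.fitEllipse(cn))
print("exp",proj(c,[[.4623,-.322,.128]]))
S=read_camera("scene");g=S["img"].max(2)
print([(q,int((g[:,q][240:340]<60).sum()),np.where(g[240:340,q]<60)[0][[0,-1]]+240 if (g[240:340,q]<60).any() else None) for q in range(170,281,10)])
S0=dict(np.load("scene0.npz"));print(proj(S0,[[.462-.095,-.322,.128],[.462+.095,-.322,.128],[.462,-.322-.095,.128],[.462,-.322+.095,.128]]).round())
E
```

```text
31.025 [ 0.46130719 -0.3211913   0.173268  ] [-0.65365391  0.3540719   0.0509594 ] 0.0004509894373800182
[  145    68   344   250 65483] ((315.9309387207031, 197.08059692382812), (239.5797119140625, 391.8996887207031), 89.60330963134766)
[ 577   84   63  212 9406] ((634.1204833984375, 177.3333282470703), (82.09121704101562, 270.21685791015625), 12.945852279663086)
exp [[316.82704641 239.21845127]]
[(170, 0, None), (180, 3, array([240, 318])), (190, 9, array([240, 325])), (200, 15, array([240, 329])), (210, 14, array([240, 330])), (220, 11, array([240, 330])), (230, 6, array([240, 329])), (240, 3, array([323, 325])), (250, 3, array([319, 321])), (260, 0, None), (270, 0, None), (280, 0, None)]
[[192. 255.]
 [259. 306.]
 [177. 310.]
 [262. 252.]]
```

>>> apply_moves:
  deltas: "0 0 0.006 0 1;0 0 0.01 0 1;0 0 0.014 0 1;0 0 0.018 0 1;0 0 0.022 0 1;0 0 0.022 0 1"

```text
t: 31.88
ee_pos: [0.4622, -0.322, 0.168]
tool_rot: [[-0.932, 0.363, -0.0], [0.363, 0.932, -0.0], [0.0, -0.0, -1.0]]
wrist_force: [-3.8, 2.3, 6.6]
grip_width: 0.0
grip_force: 3.3
```

>>> apply_moves:
  deltas: "0 0 0.003 0 1;0 0 0.006 0 1;0 0 0.008 0 1;0 0 0.008 0 1"

```text
t: 32.38
ee_pos: [0.4623, -0.322, 0.168]
tool_rot: [[-0.932, 0.363, -0.0], [0.363, 0.932, -0.0], [0.0, -0.0, -1.0]]
wrist_force: [-9.7, 6.7, 20.4]
grip_width: 0.001
grip_force: 9.8
```

The knob top is solid at 0.160 m under 20 N, which is exactly the fully-home height. I'll back off and check.

>>> apply_moves:
  deltas: "0 0 -0.02 0 1;0 0 -0.1 0 1;0 0 -0.22 0 1;0 0 -0.35 0 1;0 0 -0.45 0 1;0 0 -0.5 0 1;0 0 -0.5 0 1"

```text
t: 33.25
ee_pos: [0.4625, -0.3222, 0.3643]
tool_rot: [[-0.932, 0.363, 0.002], [0.363, 0.932, -0.001], [-0.002, -0.001, -1.0]]
wrist_force: [-0.2, -0.3, -0.2]
grip_width: -0.004
grip_force: 0.0
```

```bash
python3 - <<'E'
from h import *
from workcell import *
s=read_state();c=wcam(read_camera("wrist"),s)
print(s["t"],s["ee_pos"],s["wrist_force"])
h=cv2.cvtColor(c["img"],cv2.COLOR_RGB2HSV);i=c["img"].astype(int)
m=((h[...,1]<60)&(i.sum(2)>200)).astype(np.uint8)
n,l,st,ce=cv2.connectedComponentsWithStats(m)
for k in range(1,n):
    if st[k,4]>3000:
        cn=max(cv2.findContours((l==k).astype(np.uint8),0,1)[0],key=len)[:,0];P=np.array([plane(c,p,.128)[:2] for p in cn])
        (q,r)=cv2.minEnclosingCircle(P.astype(np.float32));print(st[k],q,r)
T=read_camera("top");T0=np.load("top0.npz")["img"]
d=(np.abs(T["img"].astype(int)-T0).sum(2)>120).astype(np.uint8)
n,l,st,ce=cv2.connectedComponentsWithStats(d);print([(st[k].tolist()) for k in range(1,n) if st[k,4]>60])
E
```

```text
33.25 [ 0.46252662 -0.32219594  0.36426285] [-0.22044746 -0.25164174 -0.15887316]
[  230    87   176   208 24618] (0.48791375756263733, -0.33259257674217224) 0.11579778045415878
[  486    91   141   132 11773] (0.5328965187072754, -0.08916545659303665) 0.08563502132892609
[[468, 91, 108, 135, 3214], [564, 131, 19, 20, 73], [578, 133, 18, 17, 70], [333, 135, 33, 18, 77], [320, 141, 42, 35, 513], [407, 164, 70, 69, 1694], [220, 175, 40, 47, 364], [329, 175, 21, 19, 215], [189, 176, 21, 43, 186], [201, 181, 20, 16, 110], [367, 188, 22, 14, 75], [218, 190, 16, 10, 61], [323, 194, 21, 11, 106], [0, 212, 51, 113, 3383], [66, 253, 22, 20, 254], [557, 253, 32, 8, 139], [558, 264, 16, 15, 101], [397, 273, 57, 100, 2297], [63, 275, 122, 105, 2555], [454, 278, 20, 28, 106], [34, 292, 26, 48, 793], [172, 295, 27, 26, 254], [197, 301, 40, 27, 389], [268, 309, 36, 32, 508], [624, 320, 16, 8, 64], [187, 335, 93, 65, 2968], [316, 336, 41, 34, 234], [277, 339, 66, 61, 1508]]
```

```bash
python3 -c "
from workcell import *
print(sign_off())"
```

```text
the job is handed in; nothing more can be done
None
```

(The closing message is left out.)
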